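# Set a ceramic plate over the snapping lip and hold it down

### The job

The white ceramic plate lies askew on the bed of the score-and-snap bench. Without lifting it, push it with the fingertips until its long side lies flat against the steel fence and slide it along the fence, under the raised bar, until its leading edge overhangs the snapping lip by about 30 mm; then press the sprung hold-down bar down onto the plate with the fingertips and finish while still holding it firmly down, ready for scoring. Leave the things standing round the bench where they are.

Things in the scene. Friction and masses are not known exactly. Their poses are not given: they have to be found in the camera images.
- snap_bench: Score-and-snap bench, fixed: grey casting with a flat dark steel bed 260 mm long (x), 180 mm wide (y), its top 45 mm above the worktop. Origin on the worktop under the bed's centre; x points along the bed to the snapping lip (bed end at x = +130 mm, to the robot's right), y to the fence (away from the robot), z up. No wall on the near long side or rear end. Its place and yaw vary.
- fence (a point): Middle of the inner face of the long steel fence at bed level: x = -34, y = +60, z = 45 mm in the bench frame, axes as the bench. The fence is a straight strip 14 mm thick, 12 mm high above the bed, running from x = -127 to +59 mm of the bench.
- pillar (a point): Foot, on the bed, of the nearer of two fixed guide pillars of the hold-down bar: x = +98, y = -80, z = 45 mm in the bench frame (the other at y = +80). Pillars and cap nuts are up to 21 mm across and 53 mm high above the bed.
- lip (a point): Middle of the top edge of the steel snapping lip, at x = +130, y = 0, z = 45 mm in the bench frame; same axes as the bench.
- plate: Loose white ceramic plate, 140 mm (x) by 90 mm (y) by 6 mm thick, about 0.2 kg. Origin at the centre of its underside; x points to its leading edge (the one nearer the lip). It starts flat on the bed, up to 9 degrees askew, its leading edge 35 to 85 mm short of the lip and its far long edge some 12 to 32 mm from the fence.
- plate_front (a point): Middle of the leading edge of the plate, on the underside, 70 mm along the plate's x from its origin.
- hold_bar: Aluminium hold-down bar, 24 mm along the bed, 180 mm across it, rubber sole; it bridges the bed, its centre line 32 mm behind the lip. Raised, its sole is 14 mm above the bed (8 mm above the plate's top), its top face 27 mm. Origin on the bed's top under the bar's middle when raised; axes as the bench. It slides straight down (bar_travel).
- press_pad (a point): Centre of the top of the black ribbed press pad in the middle of the hold-down bar (pad 60 mm across the bed by 26 mm), 35 mm above the bed when raised.
- bar_travel (a joint): Travel of the hold-down bar in m: 0 raised, grows straight downward, end stop at 0.012; about 0.008 when the sole rests on the plate. Springs lift the bar again when let go: about 1 N starts it down, about 3 N brings it to the plate, anything more presses the plate.
- beaker: Loose 250 ml glass beaker, 73 mm across, 93 mm high, standing behind the bench; origin at the centre of its underside. Not to be disturbed.
- tape_roll: Loose roll of yellow tape lying flat, 97 mm across, 18 mm high, behind the bench; origin at the centre of its underside. Not to be disturbed.
- cuvette: Loose small cuvette with a white cap, 14 by 14 by 50 mm, standing to the far right of the lip; origin at the centre of its underside. Not to be disturbed.
- timer: Loose white bench timer lying flat behind the bench's far left corner, 52 by 66 by 21 mm; origin at the centre of its underside. Not to be disturbed.

How it is judged (in metres and radians):
On the way:
1. the plate lies flat along the fence and overhangs the lip by 20 to 40 mm, the bar still raised (x of plate_front in the frame of lip between 0.02 and 0.04 m and y of plate in the frame of snap_bench above 0.01 m and angle between the x axis of plate and the x axis of snap_bench, either way round below 0.06 rad and value of joint bar_travel below 0.002 m), for 0.2 s.
At the end, for the whole second after the job is handed in: The plate lies flat and at rest along the fence (within 5 mm of touching it, 3.4 degrees of parallel), its leading edge 20 to 40 mm past the lip; the fingers hold the bar down with over 3 N, so that it presses on the plate with over 1.5 N (x of plate_front in the frame of lip between 0.02 and 0.04 m and y of plate in the frame of snap_bench above 0.01 m and angle between the x axis of plate and the x axis of snap_bench, either way round below 0.06 rad and angle between plate's own z axis and vertical below 0.03 rad and linear speed of plate below 0.01 m/s and value of joint bar_travel above 0.0065 m and contact force between hold_bar and plate above 1.5 N and contact force between the fingers and hold_bar above 3 N); the arm keeps its last pose, push and grip.
It fails at once if the plate is lifted off the bed (z of plate in the frame of lip above 0.008 m).
It fails at once if the plate tips or falls over an edge (angle between plate's own z axis and vertical above 0.12 rad or z of plate in the frame of lip below -0.01 m).
It fails at once if a thing standing round the bench is disturbed (distance of any of beaker, tape_roll, cuvette, timer from where it was at the start of the episode above 0.02 m).
It also fails if it takes over 56 s, if anything falls off the work surface, if the arm or the gripper's body presses on something with over 40 N, if the wrist force passes 120 N, or if a joint passes its speed limit or range.

### The arm

A 6-joint arm with a two-finger parallel gripper is mounted at the origin on a cart in front of the work surface, level with it; the furniture and walls round the work are solid. World frame = base frame: x ahead of the robot, y to its left, z up, the work surface at z = 0. Lengths are in mm, angles in rad, forces in N, time in s.
With the tool pointing down it reaches from about 400 to 925 mm from the base axis. Payload 12.5 kg.
Tool frame: the origin (TCP) lies at the very end of the fingers, on their centre line; the grasp point (between the pads) lies grip_depth behind it (grip_depth is the distance from the TCP to the grasp point, in mm); z points along the fingers, y is the line along which they close (so a half turn about z gives the same grasp; the last joint's range is limited). The gripper opens to 95 mm and grips with 3 to 60 N. Pads are 20 mm wide; open, the fingers measure 119 mm over their backs; the gripper's body (75 mm by 180 mm) begins 59 mm behind the grasp point.
Start: joints at [1.115, 0.491, 1.559, -0, 1.092, -0.106], TCP at [214.179, 587.177, 190.361] pointing down, gripper open.
Joint ranges: [-3.1, 3.1], [-0.84, 2.19], [0.05, 2.79], [-1.13, 4.28], [0.06, 2.93], [-2.69, 2.69]. Speed limits (rad/s): [2.22, 2.22, 2.79, 3.14, 3.14, 3.14].

### API

Orientations are given as [roll, pitch, yaw] about the fixed x, y, z axes, in that order (R = Rz(yaw) Ry(pitch) Rx(roll)).
In Python, from cell import state, read_camera, job_done, grip_depth gives the robot as it stands.
- The arm moves only by the tool drive_tool, never from a script. Its argument "targets" is a list of rows, each an object with "jaw": the opening, from 0 (shut) to 1 (fully open); "travel": the shift along the tool's x, y, z in m, a list of three; "twist": the turn about the tool's z in rad. In form: [{"jaw": jaw, "travel": [tx, ty, tz], "twist": twist}, ...]. A call has 1 to 8 rows; each row is the pose to reach, as a shift and turn from the pose commanded when the call began, along the tool's axes at that moment; what a row does not reach only later rows make up. A row lasts 1/12 s, in which the tool goes at most 41.7 mm and 7.16 degrees, less where a joint would pass 70% of its speed; a pose out of reach is approached as far as the arm can. A call with a gripper value outside its range is refused whole. The fingers move at their own pace and stop on an object; the grip force is fixed at half the most. Time passes only in rows, so rows that repeat a pose let the fingers close. It gives the time, the measured TCP pose, the force, the opening and the grip force at its end, in the units of the state.
- state(): the state, without advancing time (a new reading comes with each control period).
- read_camera(name): name is "side" or "top" or "wrist"; returns a dict with "frame" (384x512x3 uint8, red, green, blue), "fx", "fy", "cx", "cy" (pixels), "R" (3x3) and "t" (3): a world point X has camera coordinates R X + t. Camera axes: x right, y down, z forward; pixel columns grow to the right and rows downward; lengths in mm; the calibration is good to about 2 mm. A picture is of the moment at which its call begins. There is no depth.
- job_done(): hands the job in; it is judged then, once.
The state is a dict: "t": time; "joints": joint angles; "qvel": joint speeds; "tau": joint torques, N m; "eef_pos": TCP position; "tcp_rot": TCP orientation; "ft_force": force on the tool from outside, world axes, zero at the start; "moment": the same for the moment, N m; "opening": opening from 0.0 (shut) to 1.0 (fully open); "grip_force": force on a finger pad.
Only numpy, scipy, OpenCV 4.12 (cv2) and the standard library are available. Lean on these libraries where they do the work, as an engineer would, in place of code of your own. Each camera call takes 0.05 s, during which the arm holds its last target. There are 200 camera calls.

## Working session

There is one attempt and no reset: what is moved stays moved. The work goes in short steps, Python scripts to look and compute and a tool call to move; the robot and the scene stay as the last step left them, time stands still between calls to the robot, and variables do not carry over. Pictures are saved under pics/ and viewed, at most 10 in all, crops included, and the job is handed in when it is done.

Besides the shell and the picture viewer there is one more tool, called after ">>>" as a command line: name --argument value ..., lists and objects as JSON in quotes. drive_tool: Moves the arm, as the interface text tells. Its arguments: {"type":"object","properties":{"targets":{"type":"array"}},"required":["targets"]}

```bash
mkdir -p pics
python3 - <<'E'
from cell import state, read_camera, grip_depth
import cv2,numpy as np,pickle
print(grip_depth); s=state(); print({k:np.round(s[k],3) for k in s})
d={}
for n in ("top","side"):
    c=read_camera(n); d[n]=c; print(n,c["fx"],c["cx"],c["cy"],np.round(c["R"],3).tolist(),np.round(c["t"],1))
    cv2.imwrite(f"pics/{n}0.png",cv2.resize(c["frame"][:,:,::-1],(800,600),interpolation=cv2.INTER_CUBIC))
pickle.dump(d,open("cams.pkl","wb"))
E
```

```text
18.8
{'t': np.float64(0.0), 'joints': array([ 1.115,  0.492,  1.559,  0.   ,  1.092, -0.106]), 'qvel': array([ 0.001, -0.001,  0.   , -0.   ,  0.002,  0.   ]), 'tau': array([ 1.0000e-03, -6.1264e+01, -2.5818e+01,  6.9000e-02,  4.8000e-02,
       -0.0000e+00]), 'eef_pos': array([214.044, 586.914, 189.753]), 'tcp_rot': array([-3.14 , -0.   ,  2.792]), 'ft_force': array([ 0.16 ,  0.096, -0.379]), 'moment': array([-0.038, -0.008,  0.032]), 'grip_force': np.float64(0.0), 'opening': np.float64(1.003)}
top 404.9259969729642 248.7747017371039 186.6007727952473 [[-0.019, -1.0, -0.015], [-0.991, 0.021, -0.135], [0.135, 0.012, -0.991]] [153.6 595.1 880.4]
side 349.7555039815415 250.05081837782092 187.48815573523382 [[0.935, -0.356, -0.011], [-0.137, -0.33, -0.934], [0.328, 0.874, -0.357]] [-478.2  213.5  574.4]
```

View pics/top0.png

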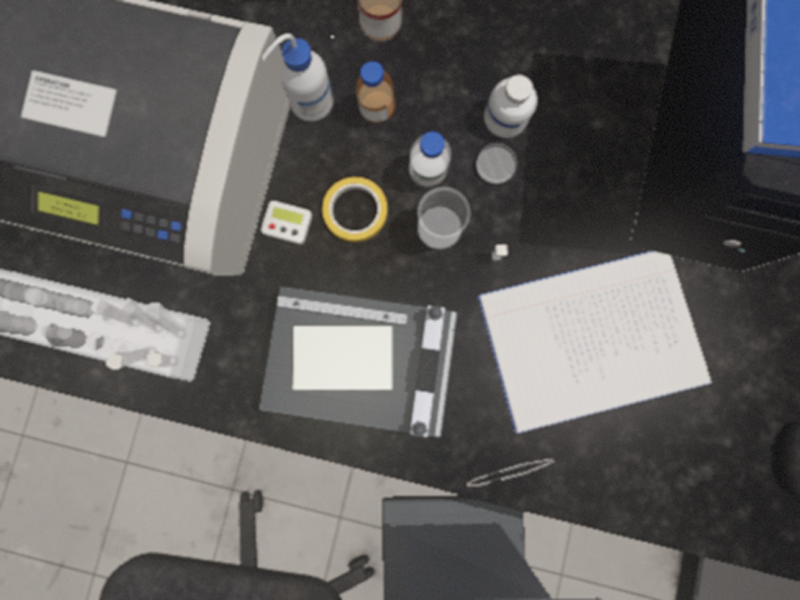

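View pics/side0.png

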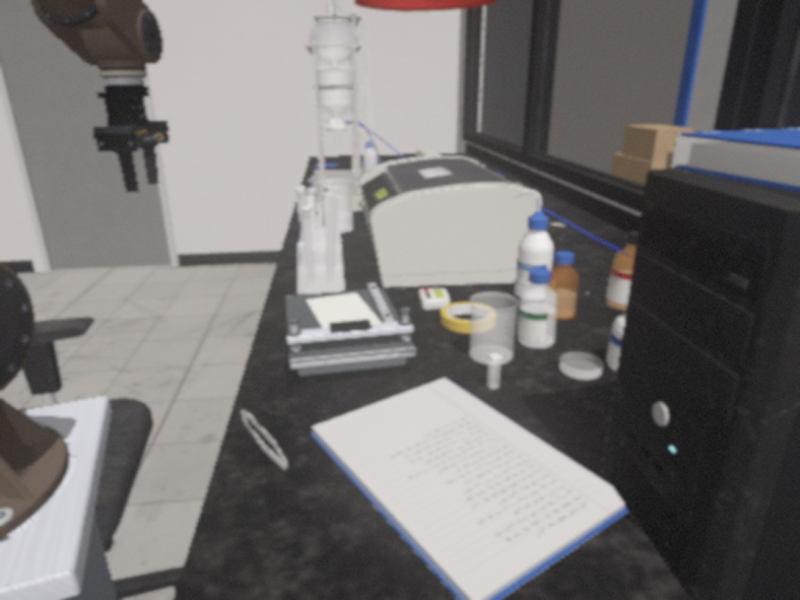

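The top view shows the plate at (293..392, 325..391), the fence strip from (278,300) to (408,320), the cap nuts at (435,313) and (420,428), and the pad at about (428,370). The cuvette is at (501,251), well clear of the bench. An enlarged crop comes next.

```bash
cat > h.py <<'E'
import numpy as np,cv2
def ray(c,u,v,z):
    R=np.array(c["R"]);t=np.array(c["t"]);o=-R.T@t
    d=R.T@np.array([(u-c["cx"])/c["fx"],(v-c["cy"])/c["fy"],1]); return (o+d*(z-o[2])/d[2])[:2]
def proj(c,X):
    p=np.array(c["R"])@X+np.array(c["t"]); return [c["fx"]*p[0]/p[2]+c["cx"],c["fy"]*p[1]/p[2]+c["cy"]]
def plate(c,lo=150,box=(160,200,262,260)):
    f=c["frame"]; g=f.min(2).copy(); m=(g>lo).astype(np.uint8)
    x0,y0,x1,y1=box; k=np.zeros_like(m); k[y0:y1,x0:x1]=1
    n,l,s,_=cv2.connectedComponentsWithStats(m*k); i=1+np.argmax(s[1:,4])
    cn=cv2.findContours((l==i).astype(np.uint8),0,1)[0][0][:,0,:]
    return cn, np.array([ray(c,u,v,51) for u,v in cn],np.float32)
E
python3 - <<'E'
import pickle,cv2,numpy as np
from h import *
c=pickle.load(open("cams.pkl","rb"))["top"]
cn,w=plate(c); r=cv2.minAreaRect(w); print(r); print(cv2.boxPoints(r)); print(cv2.boundingRect(cn))
f=c["frame"][175:290,160:300,::-1]
cv2.imwrite("pics/crop.png",cv2.resize(f,None,fx=5,fy=5,interpolation=cv2.INTER_CUBIC))
E
```

```text
((504.4468688964844, 209.36935424804688), (141.92889404296875, 90.82838439941406), 88.87223815917969)
[[457.64474 139.31248]
 [548.45557 137.52483]
 [551.249   279.4262 ]
 [460.43817 281.21387]]
(187, 208, 65, 42)
```

View pics/crop.png

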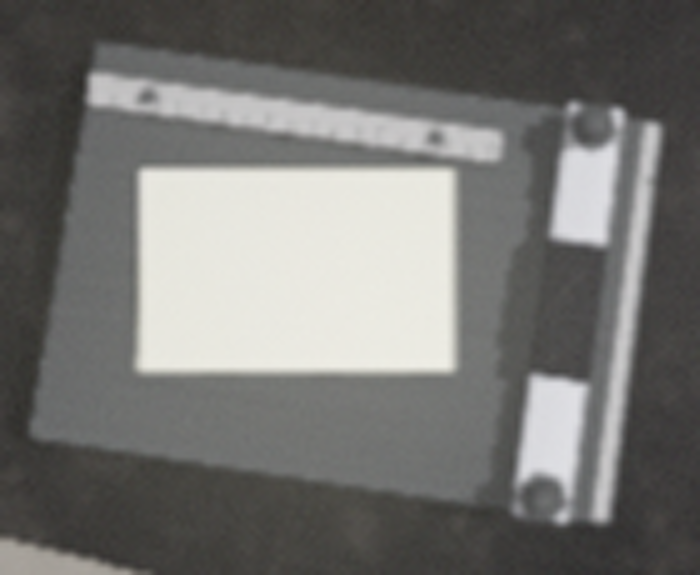

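Run:
```python
import pickle,cv2,numpy as np
from h import *
c=pickle.load(open("cams.pkl","rb"))["top"]
P=lambda x,y,z: ray(c,160+x/5-.4,175+y/5-.4,z)
pts=[("rearfar",P(97,43,45),(-130,90)),("rearnear",P(32,438,45),(-130,-90)),("lipnear",P(608,522,45),(130,-90)),("lipfar",P(661,123,45),(130,90)),
("nutF",P(592,122,98),(98,80)),("nutN",P(543,494,98),(98,-80)),("padF",P(576,244,80),(98,30)),("padN",P(556,378,80),(98,-30)),
("fenA",P(88,104,57),(-127,60)),("fenB",P(500,160,57),(59,60))]
w=np.array([p[1] for p in pts]);b=np.array([p[2] for p in pts],float)
bm,wm=b.mean(0),w.mean(0);U,S,V=np.linalg.svd((b-bm).T@(w-wm));R=V.T@U.T;t=wm-R@bm
print("yaw",np.arctan2(R[1,0],R[0,0]),"t",t)
for p,r in zip(pts,(w-(b@R.T+t))@R): print(p[0],np.round(p[1],1),"res in bench",np.round(r,1))
cn,pw=plate(c); r=cv2.minAreaRect(pw)
print("plate in bench",np.round((cv2.boxPoints(r)-t)@R,1),(np.array(r[0])-t)@R)
np.savez("bench.npz",R=R,t=t)
```

```text
yaw -1.7328075936011509 t [500.03333113 187.48946529]
rearfar [608.7 300.3] res in bench [ 1.2 -0.9]
rearnear [432.3 328.4] res in bench [1.9 0.4]
lipnear [391.3  74.3] res in bench [-0.8  1. ]
lipfar [566.9  45.2] res in bench [-0.4 -1.1]
nutF [562.5  79.5] res in bench [-1.5 -0.9]
nutN [408.  104.2] res in bench [-0.9  2.6]
padF [511.8  86.8] res in bench [-0.5 -2.2]
padN [455.   96.9] res in bench [-1.3  0.2]
fenA [579.5 302. ] res in bench [ 1.2 -0.1]
fenB [550.6 118.3] res in bench [1.1 1.1]
plate in bench [[ 54.4 -34.1]
 [ 41.5  55.8]
 [-99.   35.7]
 [-86.1 -54.2]] [-22.30528757   0.82644004]
```

```bash
cat >> h.py <<'E'
def rel(bx,by,z,yaw=None):
    """shift/twist in tool axes to bench point (bx,by), world z; also current bench pose"""
    from cell import state
    from scipy.spatial.transform import Rotation as Ro
    b=np.load("bench.npz"); s=state(); p=np.array(s["eef_pos"]); R=Ro.from_euler("xyz",s["tcp_rot"]).as_matrix()
    g=np.r_[b["R"]@[bx,by]+b["t"],z]; tw=0 if yaw is None else -((yaw-s["tcp_rot"][2]+np.pi)%(2*np.pi)-np.pi)
    print("now bench",np.round((p[:2]-b["t"])@b["R"],1),"z",round(p[2],1),"F",np.round(s["ft_force"],1),"t",round(float(s["t"]),2))
    print("travel",np.round(R.T@(g-p)/1000,4),"twist",round(tw,3))
E
python3 -c "
from h import *
rel(-16,-82,110,2.980)"
```

```text
now bench [-348.1 -346.7] z 189.8 F [0.1 0.2 0.3] t 0.1
travel [-0.322  -0.2768  0.0801] twist -0.188
```

>>> drive_tool --targets '[{"jaw": 1, "travel": [-0.322, -0.277, 0.04], "twist": -0.188}, {"jaw": 1, "travel": [-0.322, -0.277, 0.04], "twist": -0.188}, {"jaw": 1, "travel": [-0.322, -0.277, 0.04], "twist": -0.188}, {"jaw": 1, "travel": [-0.322, -0.277, 0.04], "twist": -0.188}, {"jaw": 1, "travel": [-0.322, -0.277, 0.04], "twist": -0.188}, {"jaw": 1, "travel": [-0.322, -0.277, 0.04], "twist": -0.188}, {"jaw": 1, "travel": [-0.322, -0.277, 0.04], "twist": -0.188}, {"jaw": 1, "travel": [-0.322, -0.277, 0.04], "twist": -0.188}]'

```text
t: 0.77
eef_pos: [376.8, 295.8, 158.9]
tcp_rot: [3.142, -0.0, 2.98]
ft_force: [0.1, -0.9, -0.6]
opening: 1.001
grip_force: 0.0
```

```bash
python3 -c "
from h import *
rel(-16,-82,110,2.980)"
```

```text
now bench [ -87.  -139.1] z 158.9 F [ 0.1 -0.9 -0.6] t 0.77
travel [-0.0571 -0.071   0.0489] twist 0.0
```

>>> drive_tool --targets '[{"jaw": 1, "travel": [-0.057, -0.071, 0.049], "twist": 0}, {"jaw": 1, "travel": [-0.057, -0.071, 0.049], "twist": 0}, {"jaw": 1, "travel": [-0.057, -0.071, 0.049], "twist": 0}, {"jaw": 1, "travel": [-0.057, -0.071, 0.049], "twist": 0}, {"jaw": 1, "travel": [-0.057, -0.071, 0.049], "twist": 0}]'

```text
t: 1.18
eef_pos: [421.2, 217.7, 109.6]
tcp_rot: [-3.141, -0.001, 2.977]
ft_force: [-0.3, 0.3, 0.4]
opening: 1.002
grip_force: 0.0
```

```bash
python3 -c "
from h import *
rel(-16,-82,48,2.980)"
```

```text
now bench [-17.1 -82.6] z 109.6 F [-0.3  0.3  0.4] t 1.18
travel [-0.0007 -0.001   0.0616] twist -0.003
```

>>> drive_tool --targets '[{"jaw": 1, "travel": [0, 0, 0.035], "twist": 0}, {"jaw": 1, "travel": [0, 0, 0.055], "twist": 0}, {"jaw": 1, "travel": [0, 0, 0.0615], "twist": 0}, {"jaw": 1, "travel": [0, 0, 0.0615], "twist": 0}, {"jaw": 1, "travel": [-0.005, 0, 0.0615], "twist": 0}, {"jaw": 1, "travel": [-0.01, 0, 0.0615], "twist": 0}, {"jaw": 1, "travel": [-0.015, 0, 0.0615], "twist": 0}, {"jaw": 1, "travel": [-0.018, 0, 0.0615], "twist": 0}]'

```text
t: 1.85
eef_pos: [440.3, 215.7, 49.5]
tcp_rot: [3.141, 0.002, 2.98]
ft_force: [-0.8, 0.2, 0.6]
opening: 0.999
grip_force: 0.0
```

>>> drive_tool --targets '[{"jaw": 1, "travel": [-0.003, 0, 0], "twist": 0}, {"jaw": 1, "travel": [-0.006, 0, 0], "twist": 0}, {"jaw": 1, "travel": [-0.009, 0, 0], "twist": 0}, {"jaw": 1, "travel": [-0.012, 0, 0], "twist": 0}, {"jaw": 1, "travel": [-0.014, 0, 0], "twist": 0}, {"jaw": 1, "travel": [-0.016, 0, 0], "twist": 0}, {"jaw": 1, "travel": [-0.018, 0, 0], "twist": 0}, {"jaw": 1, "travel": [-0.018, 0, 0], "twist": 0}]'

```text
t: 2.52
eef_pos: [457.1, 212.6, 48.6]
tcp_rot: [3.141, 0.0, 2.98]
ft_force: [-0.6, 0.5, 0.6]
opening: 0.999
grip_force: 0.0
```

```bash
cat > pl.py <<'E'
from h import *
from cell import read_camera
import sys
c=read_camera("top"); b=np.load("bench.npz"); rel(-16,-40,48,2.98)
cn,pw=plate(c); r=cv2.minAreaRect(pw); print(r[1],"centre",np.round((np.array(r[0])-b["t"])@b["R"],1)); print(np.round((cv2.boxPoints(r)-b["t"])@b["R"],1).tolist())
if len(sys.argv)>1: cv2.imwrite(sys.argv[1],cv2.resize(c["frame"][160:300,150:310,::-1],None,fx=4,fy=4,interpolation=cv2.INTER_CUBIC))
E
python3 pl.py pics/a.png
```

```text
now bench [-17.8 -46.7] z 48.5 F [-0.3 -0.3  0.4] t 2.57
travel [-0.0067 -0.0018  0.0005] twist -0.0
(138.9676055908203, 66.56524658203125) centre [-24.7  12.7]
[[48.8, -10.4], [39.3, 55.5], [-98.2, 35.8], [-88.8, -30.1]]
```

View pics/a.png

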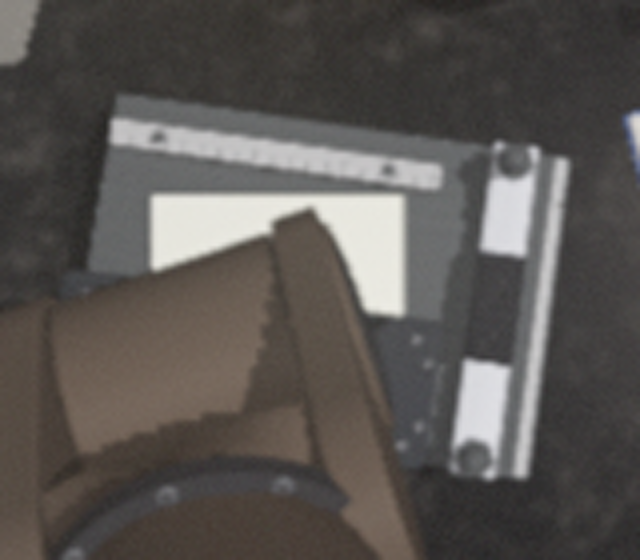

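The plate has not moved: its far corners are unchanged. Its near edge should already be touching the fingers, so I'll check with the side and wrist cameras.

Run:
```python
from h import *
from cell import read_camera,state
c=read_camera("side");w=read_camera("wrist");s=state()
print(proj(c,np.array(s["eef_pos"])),proj(w,np.array(s["eef_pos"])))
a=cv2.resize(c["frame"][150:250,160:290,::-1],(780,600),interpolation=cv2.INTER_CUBIC)
cv2.imwrite("pics/b.png",np.hstack([cv2.resize(a,(400,308)),cv2.resize(w["frame"][:,:,::-1],(400,308))]))
```

```text
[np.float64(200.036619307589), np.float64(201.38587339578515)] [np.float64(255.53341458636842), np.float64(222.8775741677711)]
```

View pics/b.png

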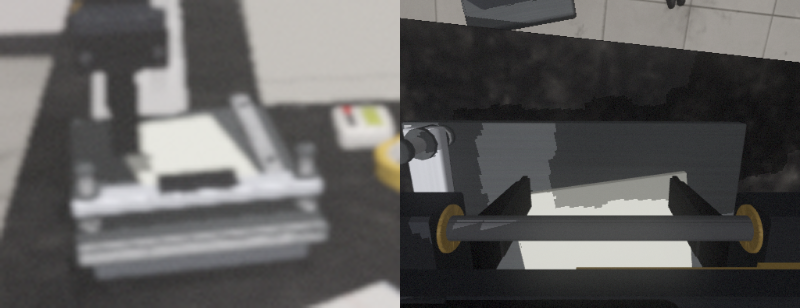

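Run:
```python
from h import *
import pickle
from cell import read_camera,state
d=pickle.load(open("cams.pkl","rb"));w=read_camera("wrist");s=state();b=np.load("bench.npz")
B=lambda x,y,z:np.r_[b["R"]@[x,y]+b["t"],z]
def draw(c,f,pts,closed=True):
    p=np.array([proj(c,X) for X in pts]); return p
def ov(c,x0,y0,x1,y1,k):
    im=cv2.resize(c["frame"][y0:y1,x0:x1,::-1],None,fx=k,fy=k,interpolation=cv2.INTER_CUBIC)
    for pts,col in (([B(-130,-90,45),B(130,-90,45),B(130,90,45),B(-130,90,45)],(0,0,255)),([B(54,-34,51),B(41.5,56,51),B(-99,36,51),B(-86,-54,51)],(0,255,0)),([B(86,-30,80),B(110,-30,80),B(110,30,80),B(86,30,80)],(255,0,255))):
        p=np.array([proj(c,X) for X in pts]); cv2.polylines(im,[((p-[x0,y0]+.5)*k).astype(int)],True,col,1)
    return im
a=ov(d["side"],160,160,290,260,3); ww=ov(w,0,0,512,384,.78)
p=proj(w,np.array(s["eef_pos"])); cv2.circle(ww,(int(p[0]*.78),int(p[1]*.78)),3,(0,255,255),-1)
print(np.round(-np.array(w["R"]).T@w["t"],1),w["fx"])
cv2.imwrite("pics/c.png",np.hstack([a,ww[:300]]))
```

```text
[386.6 223.8 242.1] 339.75665846328366
```

View pics/c.png

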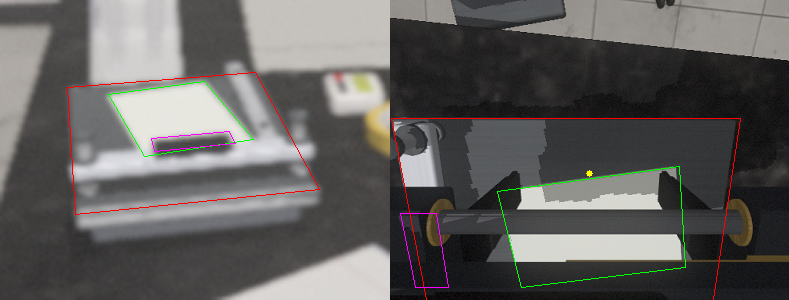

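The bench and plate model fits both views, so the fingertips must be passing just over the plate. I'll back off to clear it and lower until the fingers feel the bed.

>>> drive_tool --targets '[{"jaw": 1, "travel": [0.02, 0, 0], "twist": 0}, {"jaw": 1, "travel": [0.036, 0, 0], "twist": 0}, {"jaw": 1, "travel": [0.036, 0, 0.001], "twist": 0}, {"jaw": 1, "travel": [0.036, 0, 0.002], "twist": 0}, {"jaw": 1, "travel": [0.036, 0, 0.002], "twist": 0}, {"jaw": 1, "travel": [0.036, 0, 0.002], "twist": 0}]'

```text
t: 3.22
eef_pos: [422.0, 218.4, 46.6]
tcp_rot: [3.141, 0.001, 2.98]
ft_force: [0.9, -0.0, -0.1]
opening: 1.0
grip_force: 0.0
```

>>> drive_tool --targets '[{"jaw": 1, "travel": [0, 0, 0.001], "twist": 0}, {"jaw": 1, "travel": [0, 0, 0.001], "twist": 0}, {"jaw": 1, "travel": [0, 0, 0.001], "twist": 0}]'

```text
t: 3.47
eef_pos: [421.4, 218.3, 45.5]
tcp_rot: [3.142, -0.0, 2.98]
ft_force: [0.4, -0.0, 0.0]
opening: 1.0
grip_force: 0.0
```

Run:
```python
from h import *
from cell import read_camera,state
rel(-16,-82,47,2.98)
w=read_camera("wrist")
cv2.imwrite("pics/d.png",cv2.resize(w["frame"][100:384,60:500,::-1],None,fx=1.8,fy=1.8,interpolation=cv2.INTER_CUBIC))
```

```text
now bench [-17.7 -82.5] z 45.5 F [ 0.4 -0.   0. ] t 3.47
travel [-0.0005 -0.0017 -0.0015] twist -0.0
```

View pics/d.png

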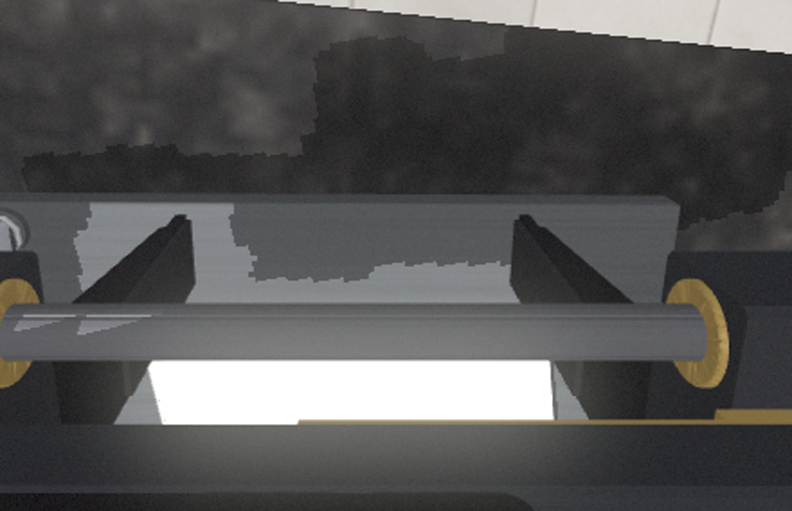

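>>> drive_tool --targets '[{"jaw": 1, "travel": [0, 0, 0.001], "twist": 0}, {"jaw": 1, "travel": [0, 0, 0.001], "twist": 0}, {"jaw": 1, "travel": [0, 0, 0.001], "twist": 0}]'

```text
t: 3.77
eef_pos: [421.2, 218.4, 44.5]
tcp_rot: [3.142, -0.0, 2.98]
ft_force: [0.4, -0.1, -1.4]
opening: 1.0
grip_force: 0.0
```

>>> drive_tool --targets '[{"jaw": 1, "travel": [0, 0, 0.001], "twist": 0}, {"jaw": 1, "travel": [0, 0, 0.001], "twist": 0}, {"jaw": 1, "travel": [0, 0, 0.001], "twist": 0}]'

```text
t: 4.02
eef_pos: [421.2, 218.4, 43.5]
tcp_rot: [3.142, -0.0, 2.98]
ft_force: [-0.5, 1.5, -0.4]
opening: 1.002
grip_force: 0.0
```

>>> drive_tool --targets '[{"jaw": 1, "travel": [0, 0, 0.001], "twist": 0}, {"jaw": 1, "travel": [0, 0, 0.001], "twist": 0}, {"jaw": 1, "travel": [0, 0, 0.002], "twist": 0}, {"jaw": 1, "travel": [0, 0, 0.002], "twist": 0}]'

```text
t: 4.35
eef_pos: [421.1, 218.4, 41.5]
tcp_rot: [3.142, -0.0, 2.98]
ft_force: [-0.5, 0.3, -0.2]
opening: 1.001
grip_force: 0.0
```

>>> drive_tool --targets '[{"jaw": 1, "travel": [-0.008, 0, 0], "twist": 0}, {"jaw": 1, "travel": [-0.008, 0, 0.001], "twist": 0}, {"jaw": 1, "travel": [-0.008, 0, 0.002], "twist": 0}, {"jaw": 1, "travel": [-0.008, 0, 0.003], "twist": 0}, {"jaw": 1, "travel": [-0.008, 0, 0.003], "twist": 0}]'

```text
t: 4.77
eef_pos: [428.9, 217.0, 38.3]
tcp_rot: [-3.141, -0.0, 2.98]
ft_force: [-0.3, 0.2, -0.1]
opening: 0.999
grip_force: 0.0
```

>>> drive_tool --targets '[{"jaw": 1, "travel": [0, 0, 0.001], "twist": 0}, {"jaw": 1, "travel": [0, 0, 0.002], "twist": 0}, {"jaw": 1, "travel": [0, 0, 0.002], "twist": 0}]'

```text
t: 5.02
eef_pos: [428.9, 217.1, 36.4]
tcp_rot: [-3.142, -0.0, 2.98]
ft_force: [-1.1, -0.0, 0.6]
opening: 1.003
grip_force: 0.0
```

>>> drive_tool --targets '[{"jaw": 1, "travel": [0, 0, 0.001], "twist": 0}, {"jaw": 1, "travel": [0, 0, 0.002], "twist": 0}, {"jaw": 1, "travel": [0, 0, 0.002], "twist": 0}]'

```text
t: 5.27
eef_pos: [429.0, 217.1, 34.4]
tcp_rot: [-3.142, -0.0, 2.98]
ft_force: [0.0, -0.1, -0.1]
opening: 1.004
grip_force: 0.0
```

>>> drive_tool --targets '[{"jaw": 1, "travel": [0, 0, 0.001], "twist": 0}, {"jaw": 1, "travel": [0, 0, 0.002], "twist": 0}, {"jaw": 1, "travel": [0, 0, 0.002], "twist": 0}]'

```text
t: 5.52
eef_pos: [429.0, 217.1, 32.4]
tcp_rot: [-3.142, -0.0, 2.98]
ft_force: [0.3, 1.0, 0.6]
opening: 1.001
grip_force: 0.0
```

Run:
```python
from h import *
from cell import read_camera,state
rel(-16,-82,47,2.98)
w=read_camera("wrist");c=read_camera("side");s=state()
p=np.array(s["eef_pos"]);R=np.array(w["R"]);print(np.round(R,3).tolist(),R@p+w["t"],w["cx"],w["cy"])
b=np.load("bench.npz");B=lambda x,y,z:np.r_[b["R"]@[x,y]+b["t"],z]
bp=(p[:2]-b["t"])@b["R"]
k=5;x0,y0=170,155
im=cv2.resize(c["frame"][y0:y0+75,x0:x0+90,::-1],None,fx=k,fy=k,interpolation=cv2.INTER_CUBIC)
for z,col in ((p[2],(0,0,255)),(45,(0,255,0))):
  for sx in (-1,1):
    q=np.array([proj(c,B(bp[0]+sx*a,bp[1]+d,z)) for a,d in((47.5,-10),(47.5,10),(59.5,10),(59.5,-10))])
    cv2.polylines(im,[((q-[x0,y0]+.5)*k).astype(int)],True,col,1)
ww=cv2.resize(w["frame"][180:300,120:400,::-1],(350,375*120*280//(280*120)),interpolation=cv2.INTER_CUBIC)
cv2.imwrite("pics/e.png",np.hstack([im,ww]))
```

```text
now bench [-17.8 -74.9] z 32.4 F [0.3 1.  0.6] t 5.52
travel [ 0.0071 -0.0018 -0.0146] twist -0.0
[[0.16, 0.987, 0.0], [0.954, -0.155, 0.255], [0.252, -0.041, -0.967]] [1.32831081e-01 1.91354402e+01 2.05157544e+02] 255.37495883312053 191.48294550556307
```

View pics/e.png

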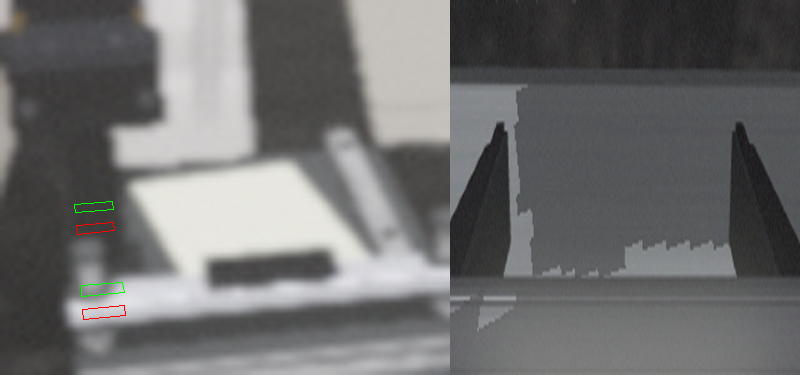

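The wrist view puts the open fingertips about 20–26 mm above the reported TCP: the inner spacing is 180 px, giving a depth of about 179 mm against 205. I'll keep lowering by touch.

>>> drive_tool --targets '[{"jaw": 1, "travel": [0, 0, 0.001], "twist": 0}, {"jaw": 1, "travel": [0, 0, 0.002], "twist": 0}, {"jaw": 1, "travel": [0, 0, 0.003], "twist": 0}, {"jaw": 1, "travel": [0, 0, 0.004], "twist": 0}, {"jaw": 1, "travel": [0, 0, 0.004], "twist": 0}]'

```text
t: 6.03
eef_pos: [429.0, 217.1, 28.4]
tcp_rot: [-3.142, -0.0, 2.98]
ft_force: [-0.0, 0.7, 0.2]
opening: 0.998
grip_force: 0.0
```

>>> drive_tool --targets '[{"jaw": 1, "travel": [0, 0, 0.001], "twist": 0}, {"jaw": 1, "travel": [0, 0, 0.002], "twist": 0}, {"jaw": 1, "travel": [0, 0, 0.002], "twist": 0}]'

```text
t: 6.28
eef_pos: [429.0, 217.1, 26.4]
tcp_rot: [-3.142, -0.0, 2.98]
ft_force: [-0.4, -0.0, 0.0]
opening: 1.001
grip_force: 0.0
```

>>> drive_tool --targets '[{"jaw": 1, "travel": [0, 0, 0.001], "twist": 0}, {"jaw": 1, "travel": [0, 0, 0.002], "twist": 0}, {"jaw": 1, "travel": [0, 0, 0.002], "twist": 0}]'

```text
t: 6.53
eef_pos: [429.0, 217.1, 24.4]
tcp_rot: [-3.142, -0.0, 2.98]
ft_force: [-0.1, 0.3, -0.5]
opening: 1.0
grip_force: 0.0
```

>>> drive_tool --targets '[{"jaw": 1, "travel": [0, 0, 0.001], "twist": 0}, {"jaw": 1, "travel": [0, 0, 0.001], "twist": 0}, {"jaw": 1, "travel": [0, 0, 0.001], "twist": 0}]'

```text
t: 6.78
eef_pos: [429.1, 217.1, 23.6]
tcp_rot: [3.142, -0.0, 2.98]
ft_force: [-0.1, 0.0, -0.1]
opening: 0.997
grip_force: 0.0
```

>>> drive_tool --targets '[{"jaw": 1, "travel": [0, 0, 0.001], "twist": 0}, {"jaw": 1, "travel": [0, 0, 0.001], "twist": 0}, {"jaw": 1, "travel": [0, 0, 0.001], "twist": 0}]'

```text
t: 7.03
eef_pos: [429.1, 217.1, 22.6]
tcp_rot: [3.142, 0.0, 2.98]
ft_force: [0.3, -0.3, -0.5]
opening: 1.003
grip_force: 0.0
```

>>> drive_tool --targets '[{"jaw": 1, "travel": [0, 0, 0.001], "twist": 0}, {"jaw": 1, "travel": [0, 0, 0.001], "twist": 0}, {"jaw": 1, "travel": [0, 0, 0.001], "twist": 0}]'

```text
t: 7.28
eef_pos: [429.1, 217.1, 21.5]
tcp_rot: [3.142, -0.0, 2.98]
ft_force: [-0.4, -0.2, 0.0]
opening: 1.001
grip_force: 0.0
```

>>> drive_tool --targets '[{"jaw": 1, "travel": [0, 0, 0.001], "twist": 0}, {"jaw": 1, "travel": [0, 0, 0.001], "twist": 0}, {"jaw": 1, "travel": [0, 0, 0.001], "twist": 0}]'

```text
t: 7.53
eef_pos: [429.2, 217.1, 21.0]
tcp_rot: [3.141, 0.0, 2.98]
ft_force: [-1.1, -0.2, 7.6]
opening: 1.005
grip_force: 3.8
```

>>> drive_tool --targets '[{"jaw": 1, "travel": [0, 0, 0.001], "twist": 0}, {"jaw": 1, "travel": [0, 0, 0.001], "twist": 0}, {"jaw": 1, "travel": [0, 0, 0.001], "twist": 0}]'

```text
t: 7.78
eef_pos: [429.2, 217.2, 20.9]
tcp_rot: [3.141, 0.001, 2.98]
ft_force: [-5.5, -2.2, 24.4]
opening: 1.001
grip_force: 12.0
```

>>> drive_tool --targets '[{"jaw": 1, "travel": [0, 0, 0.001], "twist": 0}, {"jaw": 1, "travel": [0, 0, 0.001], "twist": 0}, {"jaw": 1, "travel": [0, 0, 0.001], "twist": 0}]'

```text
t: 8.03
eef_pos: [429.2, 217.1, 20.8]
tcp_rot: [3.141, 0.002, 2.98]
ft_force: [-7.4, -2.4, 40.7]
opening: 1.0
grip_force: 20.2
```

Touch contact came at a reported z of 21.0, so the open tips sit 24 mm above the reported TCP. I'll raise to 2 mm above the bed and push towards the fence.

>>> drive_tool --targets '[{"jaw": 1, "travel": [0, 0, -0.0045], "twist": 0}, {"jaw": 1, "travel": [0, 0, -0.0045], "twist": 0}, {"jaw": 1, "travel": [-0.004, 0, -0.0045], "twist": 0}, {"jaw": 1, "travel": [-0.008, 0, -0.0045], "twist": 0}, {"jaw": 1, "travel": [-0.012, 0, -0.0045], "twist": 0}, {"jaw": 1, "travel": [-0.015, 0, -0.0045], "twist": 0}, {"jaw": 1, "travel": [-0.018, 0, -0.0045], "twist": 0}, {"jaw": 1, "travel": [-0.02, 0, -0.0045], "twist": 0}]'

```text
t: 8.7
eef_pos: [449.0, 213.8, 22.8]
tcp_rot: [-3.141, -0.001, 2.98]
ft_force: [-0.2, 0.5, -1.7]
opening: 1.001
grip_force: 0.5
```

>>> drive_tool --targets '[{"jaw": 1, "travel": [-0.002, 0, 0], "twist": 0}, {"jaw": 1, "travel": [-0.004, 0, 0], "twist": 0}, {"jaw": 1, "travel": [-0.006, 0, 0], "twist": 0}, {"jaw": 1, "travel": [-0.008, 0, 0], "twist": 0}, {"jaw": 1, "travel": [-0.01, 0, 0], "twist": 0}, {"jaw": 1, "travel": [-0.011, 0, 0], "twist": 0}, {"jaw": 1, "travel": [-0.011, 0, 0], "twist": 0}]'

```text
t: 9.28
eef_pos: [460.0, 212.1, 23.1]
tcp_rot: [3.141, 0.0, 2.98]
ft_force: [-0.3, -0.1, -0.3]
opening: 0.999
grip_force: 0.0
```

```bash
python3 pl.py
```

```text
now bench [-17.8 -43.6] z 23.1 F [-0.6  0.2 -0.5] t 9.33
travel [-0.0036 -0.0018 -0.0249] twist -0.0
(145.77151489257812, 83.31135559082031) centre [-14.9  36. ]
[[55.7, -9.5], [60.1, 73.7], [-85.5, 81.4], [-89.9, -1.8]]
```

```bash
cat > pl2.py <<'E'
from h import *
from cell import read_camera
c=read_camera("top"); b=np.load("bench.npz"); rel(-16,-40,23,2.98)
for lo in (200,210,220):
    cn,pw=plate(c,lo,(160,190,295,262)); q=(pw-b["t"])@b["R"]; r=cv2.minAreaRect(pw)
    e=cv2.boxPoints(r); print(lo,np.round(r[1],1),np.round((e-b["t"])@b["R"],1).tolist())
E
python3 pl2.py
```

```text
now bench [-17.8 -43.7] z 23.1 F [-0.5 -0.3  0.1] t 9.38
travel [-0.0037 -0.0018  0.0001] twist -0.0
200 [138.6  64.4] [[52.5, -7.3], [52.6, 57.0], [-86.0, 57.1], [-86.0, -7.3]]
210 [136.7  63.7] [[52.2, -7.0], [52.2, 56.7], [-84.5, 56.8], [-84.5, -7.0]]
220 [135.1  61. ] [[51.6, -5.7], [51.3, 55.3], [-83.8, 54.5], [-83.5, -6.5]]
```

>>> drive_tool --targets '[{"jaw": 1, "travel": [-0.001, 0, 0], "twist": 0}, {"jaw": 1, "travel": [-0.002, 0, 0], "twist": 0}, {"jaw": 1, "travel": [-0.003, 0, 0], "twist": 0}, {"jaw": 1, "travel": [-0.003, 0, 0], "twist": 0}]'

```text
t: 9.72
eef_pos: [462.0, 211.6, 23.1]
tcp_rot: [-3.141, -0.001, 2.98]
ft_force: [-4.6, 1.6, 3.3]
opening: 0.998
grip_force: 2.2
```

>>> drive_tool --targets '[{"jaw": 1, "travel": [0.015, 0, 0], "twist": 0}, {"jaw": 1, "travel": [0.015, 0, -0.03], "twist": 0}, {"jaw": 0.5, "travel": [0.015, 0, -0.06], "twist": 0}, {"jaw": 0.5, "travel": [-0.052, 0.1, -0.06], "twist": 1.571}, {"jaw": 0.5, "travel": [-0.052, 0.1, -0.06], "twist": 1.571}, {"jaw": 0.5, "travel": [-0.052, 0.1, -0.06], "twist": 1.571}, {"jaw": 0.5, "travel": [-0.052, 0.1, -0.06], "twist": 1.571}, {"jaw": 0.5, "travel": [-0.052, 0.1, -0.06], "twist": 1.571}]'

```text
t: 10.38
eef_pos: [531.2, 303.2, 82.6]
tcp_rot: [3.141, 0.0, 2.35]
ft_force: [-0.7, 0.0, 0.3]
opening: 0.639
grip_force: 0.0
```

```bash
python3 -c "
from h import *
rel(-118,10,60,1.409)"
```

```text
now bench [-119.3   12. ] z 82.6 F [-0.7  0.   0.3] t 10.38
travel [ 0.0009 -0.0022  0.0226] twist 0.941
```

>>> drive_tool --targets '[{"jaw": 0.5, "travel": [0.001, -0.002, 0], "twist": 0.941}, {"jaw": 0.5, "travel": [0.001, -0.002, 0], "twist": 0.941}, {"jaw": 0.5, "travel": [0.001, -0.002, 0], "twist": 0.941}, {"jaw": 0.5, "travel": [0.001, -0.002, 0], "twist": 0.941}, {"jaw": 0.5, "travel": [0.001, -0.002, 0], "twist": 0.941}, {"jaw": 0.5, "travel": [0.001, -0.002, 0], "twist": 0.941}, {"jaw": 0.5, "travel": [0.001, -0.002, 0], "twist": 0.941}, {"jaw": 0.5, "travel": [0.001, -0.002, 0], "twist": 0.941}]'

```text
t: 11.05
eef_pos: [528.3, 301.2, 83.1]
tcp_rot: [3.141, -0.0, 1.407]
ft_force: [-0.5, 0.3, 0.3]
opening: 0.5
grip_force: 0.0
```

```bash
python3 pl2.py; python3 -c "
from h import *
rel(-118,10,60,1.409)
from cell import read_camera
w=read_camera('wrist')
cv2.imwrite('pics/f.png',w['frame'][:,:,::-1])"
```

```text
now bench [-116.8    9.5] z 83.1 F [-0.  -0.6 -0.2] t 11.1
travel [-0.101  -0.0492  0.0601] twist -1.575
200 [138.6  88.3] [[52.8, -29.4], [52.8, 58.9], [-85.8, 59.0], [-85.8, -29.3]]
210 [136.5  88. ] [[52.2, -29.3], [52.2, 58.6], [-84.3, 58.7], [-84.3, -29.3]]
220 [135.2  84.9] [[51.6, -28.4], [51.6, 56.4], [-83.5, 56.5], [-83.6, -28.4]]
now bench [-116.8    9.5] z 83.1 F [-0.  -0.6 -0.2] t 11.1
travel [0.0012 0.0005 0.0231] twist -0.004
```

View pics/f.png

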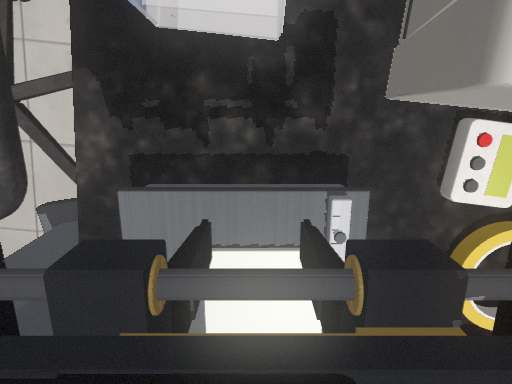

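>>> drive_tool --targets '[{"jaw": 0.5, "travel": [0, 0, 0.03], "twist": 0}, {"jaw": 0.5, "travel": [0, 0, 0.05], "twist": 0}, {"jaw": 0.5, "travel": [0, 0, 0.056], "twist": 0}, {"jaw": 0.5, "travel": [0, 0, 0.058], "twist": 0}, {"jaw": 0.5, "travel": [0, 0, 0.06], "twist": 0}, {"jaw": 0.5, "travel": [0, 0, 0.06], "twist": 0}, {"jaw": 0.5, "travel": [0, 0, 0.06], "twist": 0}]'

```text
t: 11.73
eef_pos: [528.4, 301.5, 24.1]
tcp_rot: [3.14, -0.001, 1.414]
ft_force: [0.8, 0.3, 0.4]
opening: 0.499
grip_force: 0.0
```

>>> drive_tool --targets '[{"jaw": 0.5, "travel": [0, 0, 0.001], "twist": 0}, {"jaw": 0.5, "travel": [0, 0, 0.001], "twist": 0}, {"jaw": 0.5, "travel": [0, 0, 0.001], "twist": 0}]'

```text
t: 11.98
eef_pos: [528.1, 301.3, 22.5]
tcp_rot: [3.141, -0.0, 1.414]
ft_force: [0.1, -0.3, 0.3]
opening: 0.497
grip_force: 0.0
```

>>> drive_tool --targets '[{"jaw": 0.5, "travel": [0, 0, 0.001], "twist": 0}, {"jaw": 0.5, "travel": [0, 0, 0.001], "twist": 0}, {"jaw": 0.5, "travel": [0, 0, 0.001], "twist": 0}]'

```text
t: 12.23
eef_pos: [527.9, 301.2, 21.1]
tcp_rot: [3.142, -0.0, 1.414]
ft_force: [0.7, 0.4, -0.6]
opening: 0.502
grip_force: 0.0
```

>>> drive_tool --targets '[{"jaw": 0.5, "travel": [0, 0, -0.0015], "twist": 0}, {"jaw": 0.5, "travel": [-0.008, 0, -0.0015], "twist": 0}, {"jaw": 0.5, "travel": [-0.016, 0, -0.0015], "twist": 0}, {"jaw": 0.5, "travel": [-0.022, 0, -0.0015], "twist": 0}, {"jaw": 0.5, "travel": [-0.028, 0, -0.0015], "twist": 0}, {"jaw": 0.5, "travel": [-0.034, 0, -0.0015], "twist": 0}, {"jaw": 0.5, "travel": [-0.04, 0, -0.0015], "twist": 0}, {"jaw": 0.5, "travel": [-0.046, 0, -0.0015], "twist": 0}]'

```text
t: 12.9
eef_pos: [520.6, 255.2, 22.6]
tcp_rot: [3.142, -0.0, 1.414]
ft_force: [-1.2, 1.6, -1.0]
opening: 0.502
grip_force: 0.8
```

```bash
python3 pl2.py
```

```text
now bench [-69.2   9.4] z 22.6 F [ 0.1 -0.6 -0.5] t 12.95
travel [-0.053  -0.0496 -0.0004] twist -1.567
200 [113.4  88.5] [[77.5, -29.4], [77.8, 59.1], [-35.6, 59.6], [-35.9, -28.9]]
210 [111.2  88.1] [[77.5, -29.1], [77.5, 58.9], [-33.7, 59.0], [-33.7, -29.1]]
220 [109.8  85.1] [[76.4, -28.3], [76.5, 56.7], [-33.3, 56.8], [-33.4, -28.3]]
```

>>> drive_tool --targets '[{"jaw": 0.5, "travel": [-0.006, 0, 0], "twist": 0}, {"jaw": 0.5, "travel": [-0.012, 0, 0], "twist": 0}, {"jaw": 0.5, "travel": [-0.018, 0, 0], "twist": 0}, {"jaw": 0.5, "travel": [-0.024, 0, 0], "twist": 0}, {"jaw": 0.5, "travel": [-0.03, 0, 0], "twist": 0}, {"jaw": 0.5, "travel": [-0.036, 0, 0], "twist": 0}, {"jaw": 0.5, "travel": [-0.042, 0, 0], "twist": 0}, {"jaw": 0.5, "travel": [-0.046, 0, 0], "twist": 0}]'

```text
t: 13.62
eef_pos: [513.2, 209.7, 22.6]
tcp_rot: [-3.141, 0.0, 1.413]
ft_force: [-3.1, 4.5, 0.6]
opening: 0.501
grip_force: 1.8
```

>>> drive_tool --targets '[{"jaw": 0.5, "travel": [-0.005, 0, 0], "twist": 0}, {"jaw": 0.5, "travel": [-0.01, 0, 0], "twist": 0}, {"jaw": 0.5, "travel": [-0.014, 0, 0], "twist": 0}, {"jaw": 0.5, "travel": [-0.017, 0, 0], "twist": 0}, {"jaw": 0.5, "travel": [-0.019, 0, 0], "twist": 0}, {"jaw": 0.5, "travel": [-0.02, 0, 0], "twist": 0}, {"jaw": 0.5, "travel": [-0.02, 0, 0], "twist": 0}]'

```text
t: 14.2
eef_pos: [510.6, 190.3, 22.6]
tcp_rot: [3.141, 0.0, 1.414]
ft_force: [-0.1, 0.5, 0.4]
opening: 0.499
grip_force: 0.0
```

```bash
cat > pl3.py <<'E'
from h import *
from cell import read_camera
import sys
c=read_camera("top"); b=np.load("bench.npz"); rel(98,0,120)
m=(c["frame"].min(2)>195).astype(np.uint8)
B=lambda x,y,z:np.r_[b["R"]@[x,y]+b["t"],z]
f=c["frame"].min(2).astype(np.float32)
for y in (-28,-20,-10,0,10,20,30,40,50):
    p=np.array([proj(c,B(x,y,51)) for x in np.arange(112,185,1)],np.float32)
    v=cv2.remap(f,p[None,:,0],p[None,:,1],1)[0].astype(int); print(y,v[::3].tolist())
if len(sys.argv)>1: cv2.imwrite(sys.argv[1],cv2.resize(c["frame"][160:300,150:310,::-1],None,fx=4,fy=4,interpolation=cv2.INTER_CUBIC))
E
python3 pl3.py
```

```text
now bench [-4.6 10.1] z 22.6 F [ 0.4 -0.   0.4] t 14.25
travel [-0.1026 -0.0106 -0.0974] twist 0
-28 [150, 201, 211, 218, 222, 219, 208, 209, 217, 221, 216, 176, 104, 71, 69, 68, 67, 72, 69, 68, 69, 70, 71, 68, 68]
-20 [162, 217, 226, 226, 226, 226, 226, 226, 226, 226, 226, 194, 104, 65, 69, 71, 72, 72, 69, 68, 67, 68, 68, 69, 68]
-10 [160, 219, 226, 226, 226, 226, 226, 226, 226, 226, 225, 191, 114, 71, 69, 72, 70, 69, 70, 69, 69, 70, 69, 71, 71]
0 [149, 213, 225, 225, 226, 225, 225, 225, 225, 226, 225, 189, 99, 67, 69, 70, 70, 71, 71, 71, 72, 73, 73, 77, 75]
10 [152, 214, 226, 226, 225, 225, 226, 226, 226, 226, 225, 190, 108, 68, 70, 71, 71, 71, 71, 75, 74, 78, 78, 78, 77]
20 [152, 215, 225, 224, 225, 226, 225, 226, 226, 226, 223, 183, 100, 70, 69, 69, 70, 69, 70, 73, 71, 74, 74, 76, 75]
30 [195, 222, 224, 225, 224, 225, 225, 225, 225, 225, 226, 195, 109, 68, 72, 72, 71, 71, 71, 73, 73, 70, 74, 75, 74]
40 [217, 222, 225, 225, 225, 225, 225, 225, 225, 226, 222, 178, 97, 72, 69, 72, 72, 71, 72, 72, 75, 77, 75, 75, 81]
50 [222, 224, 225, 225, 225, 225, 225, 225, 224, 225, 223, 186, 98, 72, 74, 71, 72, 74, 76, 77, 75, 75, 74, 81, 109]
```

The leading edge is at about 146.5, square across its width, for an overhang of about 16–17 mm. It needs roughly 13 mm more.

>>> drive_tool --targets '[{"jaw": 0.5, "travel": [-0.003, 0, 0], "twist": 0}, {"jaw": 0.5, "travel": [-0.006, 0, 0], "twist": 0}, {"jaw": 0.5, "travel": [-0.009, 0, 0], "twist": 0}, {"jaw": 0.5, "travel": [-0.011, 0, 0], "twist": 0}, {"jaw": 0.5, "travel": [-0.0125, 0, 0], "twist": 0}, {"jaw": 0.5, "travel": [-0.0135, 0, 0], "twist": 0}, {"jaw": 0.5, "travel": [-0.0135, 0, 0], "twist": 0}, {"jaw": 0.5, "travel": [-0.0135, 0, 0], "twist": 0}]'

```text
t: 14.92
eef_pos: [508.2, 177.1, 22.6]
tcp_rot: [-3.141, 0.0, 1.414]
ft_force: [-0.1, -0.6, 0.5]
opening: 0.503
grip_force: 0.0
```

```bash
python3 pl3.py
```

```text
now bench [8.9 9.8] z 22.6 F [ 1.  -0.2  1. ] t 14.97
travel [-0.0891 -0.0102 -0.0974] twist 0
-28 [150, 201, 212, 219, 222, 219, 208, 209, 217, 222, 217, 208, 207, 216, 222, 209, 146, 80, 69, 71, 68, 72, 72, 70, 68]
-20 [161, 216, 225, 226, 226, 226, 226, 226, 226, 226, 227, 226, 227, 226, 228, 221, 153, 85, 70, 70, 72, 71, 71, 72, 72]
-10 [159, 219, 226, 226, 226, 225, 225, 226, 226, 226, 226, 226, 226, 227, 227, 216, 161, 84, 69, 71, 71, 73, 71, 73, 74]
0 [148, 213, 226, 226, 226, 225, 226, 226, 226, 227, 227, 226, 226, 226, 227, 214, 143, 78, 70, 75, 73, 78, 76, 78, 76]
10 [153, 214, 224, 225, 225, 225, 225, 225, 226, 226, 226, 226, 226, 226, 226, 215, 154, 83, 74, 76, 78, 79, 81, 81, 79]
20 [152, 215, 225, 226, 226, 226, 225, 226, 226, 226, 226, 226, 226, 226, 227, 209, 137, 74, 73, 70, 74, 75, 76, 77, 77]
30 [195, 221, 224, 225, 225, 225, 225, 224, 225, 225, 225, 225, 225, 225, 226, 221, 159, 83, 74, 73, 75, 76, 76, 76, 78]
40 [217, 222, 225, 225, 225, 225, 225, 224, 225, 225, 225, 225, 225, 226, 226, 205, 131, 75, 73, 76, 80, 78, 77, 77, 84]
50 [222, 224, 224, 225, 225, 224, 225, 224, 225, 225, 224, 225, 225, 225, 226, 217, 146, 82, 76, 78, 79, 78, 77, 83, 109]
```

>>> drive_tool --targets '[{"jaw": 0.5, "travel": [0.01, 0, 0], "twist": 0}, {"jaw": 0.5, "travel": [0.012, 0, -0.035], "twist": 0}, {"jaw": 0.2, "travel": [0.012, 0, -0.07], "twist": 0}, {"jaw": 0, "travel": [0.0, -0.005, -0.1], "twist": 0}, {"jaw": 0, "travel": [-0.04, -0.01, -0.1], "twist": 0}, {"jaw": 0, "travel": [-0.08, -0.01, -0.1], "twist": 0}, {"jaw": 0, "travel": [-0.089, -0.01, -0.1], "twist": 0}, {"jaw": 0, "travel": [-0.089, -0.01, -0.1], "twist": 0}]'

```text
t: 15.63
eef_pos: [484.4, 89.5, 122.9]
tcp_rot: [3.141, 0.0, 1.411]
ft_force: [0.0, -0.0, -0.0]
opening: 0.137
grip_force: 0.0
```

>>> drive_tool --targets '[{"jaw": 0, "travel": [0, 0, 0], "twist": 0}, {"jaw": 0, "travel": [0, 0, 0], "twist": 0}, {"jaw": 0, "travel": [0, 0, 0], "twist": 0}, {"jaw": 0, "travel": [0, 0, 0], "twist": 0}]'

```text
t: 15.97
eef_pos: [484.6, 91.9, 122.3]
tcp_rot: [-3.141, -0.0, 1.415]
ft_force: [-0.9, 0.2, 0.2]
opening: 0.003
grip_force: 0.0
```

Run:
```python
from h import *
from cell import read_camera
rel(98,0,70); w=read_camera("wrist")
cv2.imwrite("pics/g.png",w["frame"][:,:,::-1])
c=read_camera("top"); b=np.load("bench.npz"); f=c["frame"].min(2).astype(np.float32)
for x in (30,60,150):
    p=np.array([proj(c,np.r_[b["R"]@[x,y]+b["t"],51]) for y in range(-45,75,2)],np.float32)
    print(x,cv2.remap(f,p[None,:,0],p[None,:,1],1)[0].astype(int).tolist())
```

```text
now bench [96.8  0.2] z 122.3 F [-0.9  0.2  0.2] t 15.97
travel [-0.0012 -0.0002  0.0523] twist 0
30 [72, 72, 72, 73, 72, 72, 73, 73, 73, 72, 73, 74, 73, 73, 73, 72, 73, 73, 74, 73, 73, 72, 73, 74, 73, 72, 74, 73, 73, 72, 72, 73, 73, 73, 73, 74, 73, 71, 74, 75, 75, 74, 74, 74, 74, 73, 73, 74, 74, 74, 74, 72, 71, 74, 75, 79, 80, 91, 112, 127]
60 [77, 73, 72, 72, 72, 72, 76, 80, 89, 86, 82, 83, 85, 86, 87, 88, 91, 91, 92, 92, 93, 93, 93, 92, 92, 90, 89, 89, 89, 86, 86, 87, 86, 83, 84, 84, 82, 82, 84, 83, 80, 80, 80, 79, 78, 77, 76, 76, 77, 75, 73, 70, 69, 70, 65, 65, 63, 60, 64, 75]
150 [67, 69, 72, 73, 74, 74, 74, 77, 78, 78, 79, 81, 80, 80, 83, 84, 84, 84, 85, 86, 88, 87, 86, 89, 91, 92, 94, 94, 93, 94, 96, 96, 94, 95, 95, 93, 91, 91, 89, 91, 89, 88, 88, 87, 86, 85, 85, 84, 84, 84, 83, 83, 82, 82, 82, 81, 81, 78, 78, 77]
```

View pics/g.png

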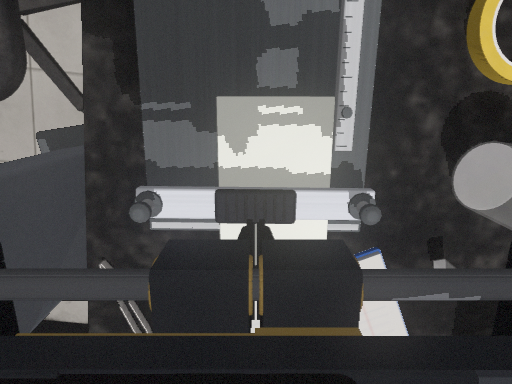

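The wrist view shows the plate running square along the fence (its edge at about column 333 against the fence at 337) and out past the lip under the bar. The closed fingers are over the pad, so I'll press down gently.

>>> drive_tool --targets '[{"jaw": 0, "travel": [-0.001, 0, 0.03], "twist": 0}, {"jaw": 0, "travel": [-0.001, 0, 0.05], "twist": 0}, {"jaw": 0, "travel": [-0.001, 0, 0.06], "twist": 0}, {"jaw": 0, "travel": [-0.001, 0, 0.063], "twist": 0}, {"jaw": 0, "travel": [-0.001, 0, 0.064], "twist": 0}, {"jaw": 0, "travel": [-0.001, 0, 0.064], "twist": 0}]'

```text
t: 16.57
eef_pos: [484.8, 90.1, 59.1]
tcp_rot: [3.141, -0.0, 1.414]
ft_force: [-0.4, -0.2, 0.6]
opening: 0.008
grip_force: 0.0
```

>>> drive_tool --targets '[{"jaw": 0, "travel": [0, 0, 0.001], "twist": 0}, {"jaw": 0, "travel": [0, 0, 0.002], "twist": 0}, {"jaw": 0, "travel": [0, 0, 0.003], "twist": 0}, {"jaw": 0, "travel": [0, 0, 0.004], "twist": 0}, {"jaw": 0, "travel": [0, 0, 0.004], "twist": 0}]'

```text
t: 16.98
eef_pos: [484.7, 90.0, 54.8]
tcp_rot: [3.141, -0.0, 1.414]
ft_force: [0.2, 0.0, 1.2]
opening: 0.004
grip_force: 0.5
```

>>> drive_tool --targets '[{"jaw": 0, "travel": [0, 0, 0.001], "twist": 0}, {"jaw": 0, "travel": [0, 0, 0.002], "twist": 0}, {"jaw": 0, "travel": [0, 0, 0.003], "twist": 0}, {"jaw": 0, "travel": [0, 0, 0.003], "twist": 0}]'

```text
t: 17.32
eef_pos: [484.6, 90.0, 51.5]
tcp_rot: [3.141, -0.0, 1.414]
ft_force: [1.2, 0.6, 2.2]
opening: 0.003
grip_force: 0.9
```

Pad contact came as expected: about 1 N at the start, 2 N part way down. I'll continue down to the plate.

>>> drive_tool --targets '[{"jaw": 0, "travel": [0, 0, 0.001], "twist": 0}, {"jaw": 0, "travel": [0, 0, 0.002], "twist": 0}, {"jaw": 0, "travel": [0, 0, 0.003], "twist": 0}, {"jaw": 0, "travel": [0, 0, 0.0035], "twist": 0}, {"jaw": 0, "travel": [0, 0, 0.0035], "twist": 0}]'

```text
t: 17.73
eef_pos: [484.6, 90.0, 48.0]
tcp_rot: [3.141, -0.0, 1.414]
ft_force: [2.2, 0.1, 2.6]
opening: 0.002
grip_force: 1.4
```

>>> drive_tool --targets '[{"jaw": 0, "travel": [0, 0, 0.0005], "twist": 0}, {"jaw": 0, "travel": [0, 0, 0.001], "twist": 0}, {"jaw": 0, "travel": [0, 0, 0.001], "twist": 0}, {"jaw": 0, "travel": [0, 0, 0.001], "twist": 0}]'

```text
t: 18.07
eef_pos: [484.6, 90.0, 47.9]
tcp_rot: [3.141, -0.0, 1.414]
ft_force: [-1.7, 0.4, 16.7]
opening: 0.001
grip_force: 8.0
```

>>> drive_tool --targets '[{"jaw": 0, "travel": [0, 0, 0.0003], "twist": 0}, {"jaw": 0, "travel": [0, 0, 0.0003], "twist": 0}, {"jaw": 0, "travel": [0, 0, 0.0003], "twist": 0}, {"jaw": 0, "travel": [0, 0, 0.0003], "twist": 0}, {"jaw": 0, "travel": [0, 0, 0.0003], "twist": 0}, {"jaw": 0, "travel": [0, 0, 0.0003], "twist": 0}]'

```text
t: 18.57
eef_pos: [484.6, 90.0, 47.9]
tcp_rot: [3.14, -0.0, 1.414]
ft_force: [-1.6, -0.3, 20.6]
opening: 0.004
grip_force: 10.2
```

Run:
```python
from h import *
from cell import state,read_camera,job_done
# overhang check in the side view: last bright plate sample past the lip
c=read_camera("side"); b=np.load("bench.npz"); f=c["frame"].min(2).astype(np.float32)
for y in (0,30):
    p=np.array([proj(c,np.r_[b["R"]@[x,y]+b["t"],51]) for x in range(120,180,3)],np.float32)
    print(y,cv2.remap(f,p[None,:,0],p[None,:,1],1)[0].astype(int).tolist())
rel(98,0,48)
print(job_done())
```

```text
0 [223, 224, 224, 224, 224, 224, 224, 224, 224, 224, 224, 224, 222, 218, 212, 200, 182, 160, 135, 120]
30 [222, 223, 224, 224, 223, 223, 223, 224, 224, 224, 224, 224, 225, 224, 218, 207, 193, 168, 143, 118]
now bench [98.7  0.5] z 47.9 F [-2.3 -0.5 19.7] t 18.62
travel [ 0.0007 -0.0005 -0.0001] twist 0
the job is handed in; nothing more can be done
None
```

I handed the job in at 18.6 s with the fingers pressing the bar onto the plate at about 20 N; the plate lay square against the fence, its leading edge about 30 mm past the lip when measured before pressing, and I have not seen a verdict.

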